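Set the glue pot in its warmer by the bail

TASK

Put the glue pot into its warmer: first swing the folded-down wire bail up until it stands upright, with the pot still standing on the table, then lift the pot by the wooden grip of the bail and lower it right down to the floor of the warmer's well before letting go. Leave the bail standing upright, and do not disturb the loupe, the polish tin or the nippers.

Things in the scene. Friction and masses are not known exactly. Their poses are not given: they have to be found in the camera images.
- pot: Loose open round aluminium pot, empty, 80 mm outer diameter, 75 mm high, wall 3 mm, about 0.4 to 0.75 kg. Stands upright on the table. Origin: centre of its underside; z up; the bail's pivots lie on the pot's y axis at y = -47 and +47 mm, 66 mm above the underside. The bail lies folded towards the pot's -x side, which looks roughly to the robot.
- pot_bail (a joint): Angle of the pot's wire bail about its pivots, rad: 0 = folded down, level, sticking out to the pot's -x side (stop); 1.57 = upright above the pot; 1.92 = stop just past upright. The pivots are stiff (about 0.018 N m of friction), so the empty bail stays where it is left, but the pot's weight swings it when it hangs; hanging, the pot may stay tilted by up to about 0.15 rad.
- bail_grip (a point): Centre of the wooden grip sleeve at the middle of the bail: a round rod 12 mm in diameter, 50 mm long along the pot's y axis, 78 mm from the pivot line. Folded level it is 66 mm above the table, with 32 mm of free space between the grip and the pot's wall; upright it is 144 mm above the pot's underside. The bail's wire is 5 mm thick; its arms lie 47 mm either side of the middle.
- warmer: Grey round pot warmer fixed to the table, 132 mm outer diameter, 42 mm high, with a black control box (46 x 70 x 36 mm high) on its -x side, reaching with its knob 114 mm from the centre. Origin: centre of the underside; z up. It does not heat.
- well (a point): Centre of the floor of the warmer's open round well: 102 mm inner diameter, 32 mm deep below the rim, floor 10 mm above the table. The 80 mm pot stands in it with 11 mm of play all round.
- stand_loupe: Bystander: round brass-coloured stand loupe, 82 mm across, 47 mm high, beyond the work. Origin: centre of its underside.
- polish_tin: Bystander: flat round tin with a blue lid, 69 mm across, 28 mm high, on the robot's side of the work. Origin: centre of its underside.
- nipper_blue: Bystander: nippers with blue handles, 148 x 44 x 12 mm, lying flat beyond the work. Origin: centre of the underside.

How it is judged:
By the outcome, as a careful person would: the job done as asked, in the order asked, and still so for the second after the job is handed in, with the robot touching nothing.
It also fails if it takes over 64 s, if anything falls off the work surface, if the arm or the gripper's body presses on something with over 40 N, if the wrist force passes 120 N, or if a joint passes its speed limit or range.

ROBOT

A 6-joint arm with a two-finger parallel gripper is mounted at the origin on a cart in front of the work surface, level with it; the furniture and walls round the work are solid. World frame = base frame: x ahead of the robot, y to its left, z up, the work surface at z = 0. Lengths are in m, angles in rad, forces in N, time in s.
With the tool pointing down it reaches from about 0.25 to 0.775 m from the base axis. Payload 4 kg.
Tool frame: the origin (TCP) lies at the very end of the fingers, on their centre line; the grasp point (between the pads) lies 19 mm behind it (robot.grip_depth is the distance from the TCP to the grasp point, in m); z points along the fingers, y is the direction in which the jaws open and shut (so a half turn about z gives the same grasp; the last joint's range is limited). The gripper opens to 94 mm and grips with 3 to 60 N. Pads are 16 mm wide; open, the fingers measure 119 mm over their backs; the gripper's body (75 mm by 177 mm) begins 78 mm behind the grasp point.
Start: joints at [-1.346, 0.087, 1.371, -0, 1.684, -0.103], TCP at [0.177, -0.521, 0.206] pointing down, gripper open.
Joint ranges: [-3.1, 3.1], [-0.76, 2.03], [0.27, 2.55], [-1.08, 4.22], [0.17, 2.65], [-2.57, 2.57]. Speed limits (rad/s): [2.79, 2.79, 3.14, 3.14, 3.14, 3.14].

INTERFACE

Orientations are given as a 3x3 rotation matrix whose columns are the frame's x, y, z axes.
In Python, from cell import robot, snapshot, nets gives the robot as it stands. The module is installed in compiled form; this text tells all that it offers.
- The arm moves only by the tool play_rows, never from a script. Its argument "motion" is a list of rows, each an object with "slide": the shift along the tool's x, y, z in cm, a list of three; "turn": the turn about the tool's z in degrees; "grip": the finger opening in cm, from 0 to 9.4. A call has 1 to 5 rows; each row is the pose to reach, as a shift and turn from the pose commanded when the call began, along the tool's axes at that moment; what a row does not reach only later rows make up. A row lasts 1/10 s, in which the tool goes at most 50 mm and 8.59 degrees, less where a joint would pass 70% of its speed; a pose out of reach is approached as far as the arm can. A call with a gripper value outside its range is refused whole. The fingers move at their own pace and stop on an object; the grip force is fixed at half the most. Time passes only in rows, so rows that repeat a pose let the fingers close. It gives the time, the measured TCP pose, the force and the opening at its end, in the units of the state.
- robot.get_state(): the state, without advancing time (a new reading comes with each control period).
- snapshot(name): name is "side" or "top" or "wrist"; returns a dict with "image" (400x640x3 uint8, red, green, blue), "vertical_fov" (degrees; the focal length in pixels is half the picture's height over the tangent of half this angle, whatever the lens; pixels are square), "cx", "cy" (the principal point, pixels), "distortion" ([k1, k2, p1, p2, k3] as OpenCV has them; the pictures are not rectified), "rvec" (rotation vector, rad) and "tvec" (3), from world to camera coordinates, as OpenCV has them; the wrist camera has in their place "mount" (4x4, takes a point from camera to tool coordinates, whose origin is the TCP and whose axes are the flange's). Camera axes: x right, y down, z forward; pixel columns grow to the right and rows downward; lengths in m; the calibration is good to about 2 mm. A picture is of the moment at which its call begins: read the wrist's pose just before it. There is no depth.
- robot.sign_off(): hands the job in, once; it reports no verdict.
Trained networks look in the newest picture that a camera, given by its name, has taken for a name from the list of things; names that differ only in an ending like _2 or _b are one class to them, and where a whole thing is asked for, a point or a joint stands for the part that bears it (a point fixed in the world has none). Each returns a list of dicts, best first, with "p" (0 to 1); they miss things now and then, are a little off and sometimes report something else, mostly with a low value. They report only what shows in the picture. A call takes as long as a camera call.
- nets.search_frame(camera, thing): "position" ([column, row] in pixels, amid what is visible of it).
- nets.masks_of(camera, thing): "pixels" (400x640 bool, what is visible of it) and "position" ([column, row] in pixels, amid what is visible of it).
- nets.tip_of(camera, thing): "position" ([column, row] in pixels: a listed point, or the origin of a listed thing).
The state is a dict: "time_s": time; "joint_pos": joint angles; "qvel": joint speeds; "effort": joint torques, N m; "position": TCP position; "tcp_rot": TCP orientation; "wrist_force": force on the tool from outside, world axes, zero at the start; "ft_torque": the same for the moment, N m; "opening": opening from 0.0 (shut) to 1.0 (fully open).
Only numpy, scipy, OpenCV 4.12 (cv2) and the standard library are available. Lean on these libraries where they do the work, as an engineer would, in place of code of your own. Each camera call takes 0.05 s, during which the arm holds its last target. There are 200 camera calls.

## Working session

There is one attempt and no reset: what is moved stays moved. The work goes in short steps, Python scripts to look and compute and a tool call to move; the robot and the scene stay as the last step left them, time stands still between calls to the robot, and variables do not carry over. Pictures are saved under pics/ and viewed, about 8 in all and at most 12, crops included, and the job is handed in when it is done.

Besides the shell and the picture viewer there is one more tool, called after "Emit:" as name(argument=value, ...) on one line, values as JSON. play_rows: Moves the arm, as the interface text tells. Its arguments: {"type":"object","properties":{"motion":{"type":"array"}},"required":["motion"]}

```bash
mkdir -p pics; cat > h.py <<'E'
import numpy as np, cv2
from cell import robot, snapshot, nets
def cam(s, st=None):
    f=200/np.tan(np.radians(s["vertical_fov"])/2)
    K=np.array([[f,0,s["cx"]],[0,f,s["cy"]],[0,0,1]]); D=np.array(s["distortion"],float)
    if "rvec" in s:
        R=cv2.Rodrigues(np.array(s["rvec"],float))[0]; t=np.array(s["tvec"],float).ravel()
    else:
        T=np.eye(4); T[:3,:3]=st["tcp_rot"]; T[:3,3]=st["position"]
        W=np.linalg.inv(T@np.array(s["mount"])); R=W[:3,:3]; t=W[:3,3]
    return K,D,R,t
def ray(c,uv):
    K,D,R,t=c
    n=cv2.undistortPoints(np.array(uv,float).reshape(-1,1,2),K,D).reshape(-1,2)
    d=np.c_[n,np.ones(len(n))]@R
    return -R.T@t,d
def on_z(c,uv,z):
    o,d=ray(c,uv); return o+d*((z-o[2])/d[:,2])[:,None]
def tri(rays):
    A=np.zeros((3,3));b=np.zeros(3)
    for o,d in rays:
        d=d/np.linalg.norm(d);P=np.eye(3)-np.outer(d,d);A+=P;b+=P@o
    x=np.linalg.solve(A,b); return x,[np.linalg.norm((np.eye(3)-np.outer(d,d)/(d@d))@(x-o)) for o,d in rays]
def proj(c,P):
    K,D,R,t=c
    return cv2.projectPoints(np.array(P,float).reshape(-1,1,3),cv2.Rodrigues(R)[0],t,K,D)[0].reshape(-1,2)
def save(s,n): cv2.imwrite(f"pics/{n}.png",s["image"][:,:,::-1])
E
cat > m.py <<'E'
from h import *
np.set_printoptions(precision=4,suppress=True)
st=robot.get_state(); print(st["time_s"],st["position"],np.array(st["tcp_rot"]),st["opening"])
C={}
Z=dict(pot=0,bail_grip=.066,warmer=0,well=.01,stand_loupe=0,polish_tin=0,nipper_blue=0)
ims=[]
P={}
for n in("side","top"):
    s=snapshot(n); C[n]=cam(s); ims.append(s["image"])
    for th in Z:
        r=nets.tip_of(n,th)
        for q in r[:2]:
            print(n,th,round(q["p"],2),np.round(q["position"],1),on_z(C[n],q["position"],Z[th])[0])
        if r: P.setdefault(th,[]).append((ray(C[n],r[0]["position"])[0],ray(C[n],r[0]["position"])[1][0]))
for th in P:
    if len(P[th])==2: print("tri",th,*tri(P[th]))
for n in C: print(n,"cam at",-C[n][2].T@C[n][3])
cv2.imwrite("pics/a.png",np.vstack(ims)[:,:,::-1][:, :] if 0 else cv2.resize(np.vstack(ims)[:,:,::-1],(480,600)))
cv2.imwrite("pics/a_top.png",ims[1][:,:,::-1]);cv2.imwrite("pics/a_side.png",ims[0][:,:,::-1])
E
python3 m.py
```

```text
0.0 [ 0.177  -0.5202  0.2043] [[ 0.9468  0.3219 -0.0005]
 [ 0.3219 -0.9468  0.0021]
 [ 0.0002 -0.0021 -1.    ]] 1.001415476404293
side pot 0.73 [341.5 185.8] [0.6423 0.077  0.    ]
side bail_grip 0.69 [304.9 167. ] [0.552 0.081 0.066]
side warmer 0.56 [357.7 269.6] [ 0.6253 -0.1954  0.    ]
side well 0.96 [355.5 267. ] [ 0.6199 -0.1961  0.01  ]
side stand_loupe 0.75 [405.6 192. ] [0.7938 0.0311 0.    ]
side polish_tin 0.83 [236.8 221.2] [ 0.3814 -0.0122  0.    ]
side nipper_blue 0.68 [401.5 232.4] [ 0.7458 -0.1029  0.    ]
top pot 0.68 [272.2 181.4] [0.6293 0.0624 0.    ]
top bail_grip 0.84 [271.3 209.8] [0.5524 0.06   0.066 ]
top bail_grip 0.19 [305.7 285.4] [ 0.3836 -0.0128  0.066 ]
top warmer 0.87 [375.5 185.3] [ 0.6138 -0.1901  0.    ]
top well 0.89 [381.6 182.4] [ 0.6189 -0.2035  0.01  ]
top stand_loupe 0.85 [280.2 119.5] [0.7856 0.0404 0.    ]
top polish_tin 0.63 [302.1 284.8] [ 0.3796 -0.0044  0.    ]
top nipper_blue 0.97 [337.2 129.7] [ 0.7565 -0.101   0.    ]
tri pot [0.6329 0.0611 0.0129] [np.float64(0.005879045450437293), np.float64(0.005879045450437458)]
tri bail_grip [0.5498 0.0586 0.0837] [np.float64(0.0006095435944281459), np.float64(0.0006095435944280087)]
tri warmer [ 0.6205 -0.1917 -0.005 ] [np.float64(0.005812050355668983), np.float64(0.005812050355668937)]
tri well [ 0.618 -0.202  0.017] [np.float64(0.00030074073871568706), np.float64(0.00030074073871585923)]
tri stand_loupe [ 0.7935  0.0407 -0.0098] [np.float64(0.004213531603508839), np.float64(0.0042135316035086835)]
tri polish_tin [ 0.3799 -0.0044 -0.0073] [np.float64(0.0009636630782609886), np.float64(0.0009636630782610801)]
tri nipper_blue [ 0.7516 -0.1007 -0.001 ] [np.float64(0.005033039337297967), np.float64(0.005033039337297747)]
side cam at [ 0.4315 -0.8799  0.8201]
top cam at [ 0.457  -0.0118  0.9218]
```

View pics/a_top.png

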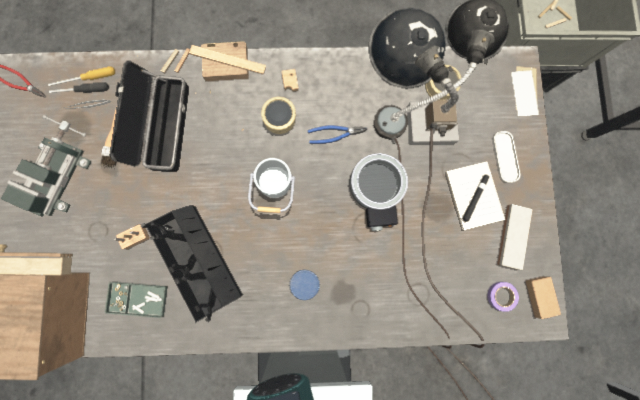

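View pics/a_side.png

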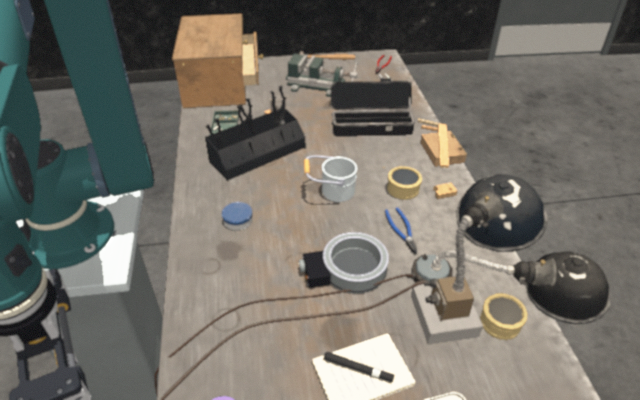

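The top view shows the pot rim near (273,178), with the bail folded towards the robot and its grip at (269,210). The warmer is at (378,182) with its box on the robot side. The tin (304,285), loupe (279,114) and nippers (337,134) match the network results. The side view agrees, and the lamps sit beyond the warmer. Next I move above the pot for a wrist view.

Emit:
play_rows(motion=[{"slide":[19,-15,-4],"turn":-40,"grip":9.4},{"slide":[19,-15,-4],"turn":-40,"grip":9.4},{"slide":[19,-15,-4],"turn":-40,"grip":9.4},{"slide":[19,-15,-4],"turn":-40,"grip":9.4},{"slide":[19,-15,-4],"turn":-40,"grip":9.4}])

```text
time_s: 1.3
position: [0.3095, -0.3157, 0.2462]
tcp_rot: [[0.514, 0.858, 0.001], [0.858, -0.514, -0.001], [-0.0, 0.001, -1.0]]
wrist_force: [0.2, -0.4, 0.7]
opening: 0.996
```

Emit:
play_rows(motion=[{"slide":[23,0.7,-2.5],"turn":-31,"grip":9.4},{"slide":[23,0.7,-2.5],"turn":-31,"grip":9.4},{"slide":[23,0.7,-2.5],"turn":-31,"grip":9.4},{"slide":[23,0.7,-2.5],"turn":-31,"grip":9.4},{"slide":[23,0.7,-2.5],"turn":-31,"grip":9.4}])

```text
time_s: 1.8
position: [0.4351, -0.1216, 0.2712]
tcp_rot: [[-0.001, 1.0, 0.002], [1.0, 0.001, 0.0], [0.0, 0.002, -1.0]]
wrist_force: [-0.0, -0.6, 0.4]
opening: 0.999
```

Emit:
play_rows(motion=[{"slide":[18,11,-2],"turn":0,"grip":9.4},{"slide":[18,11,-2],"turn":0,"grip":9.4},{"slide":[18,11,-2],"turn":0,"grip":9.4},{"slide":[18,11,-2],"turn":0,"grip":9.4},{"slide":[18,11,-2],"turn":0,"grip":9.4}])

```text
time_s: 2.3
position: [0.546, 0.0592, 0.29]
tcp_rot: [[-0.002, 1.0, 0.0], [1.0, 0.002, 0.001], [0.001, 0.0, -1.0]]
wrist_force: [0.0, 0.5, 0.6]
opening: 1.0
```

```bash
cat > w.py <<'E'
from h import *
import sys
np.set_printoptions(precision=4,suppress=True)
st=robot.get_state(); s=snapshot("wrist"); c=cam(s,st)
print(st["time_s"],np.array(st["position"]),"cam",-c[2].T@c[3]);save(s,sys.argv[1])
for th,z in(("pot",0),("bail_grip",.066)):
    for q in nets.tip_of("wrist",th)[:2]: print(th,round(q["p"],2),np.round(q["position"],1),on_z(c,q["position"],z)[0])
for q in nets.masks_of("wrist","bail_grip")[:1]:
    m=q["pixels"]; print("mask",m.sum(),q["position"])
E
python3 w.py b
```

```text
2.3 [0.546  0.0592 0.29  ] cam [0.5461 0.1257 0.4695]
pot 0.91 [376.  173.5] [0.6313 0.056  0.    ]
bail_grip 0.96 [323.3 176.7] [0.5541 0.0616 0.066 ]
mask 1207 [328.1, 170.6]
```

View pics/b.png

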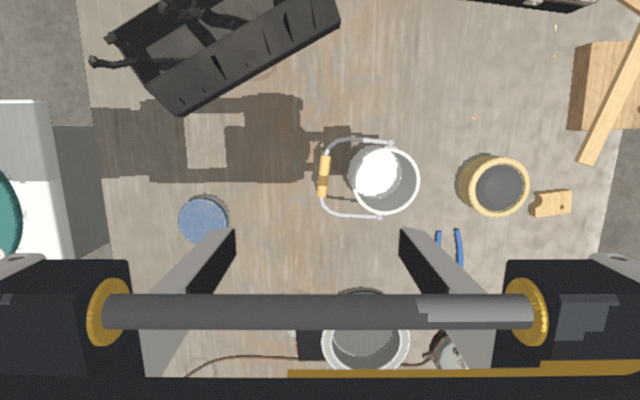

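The wrist picture shows the grip sleeve from (326,154) to (321,199), pivot ends at about (390,142) and (378,217), and the rim about (348–420, 143–214). I'll turn these into positions.

```bash
cat > g.py <<'E'
from h import *
np.set_printoptions(precision=4,suppress=True)
st=robot.get_state(); s=snapshot("wrist"); c=cam(s,st)
a=on_z(c,[(326,154),(321,199),(323.5,176.5),(390,142),(378,217)],.066); print(a)
v=a[0]-a[1]; print("len",np.linalg.norm(v),"yaw from grip",np.degrees(np.arctan2(-v[0],v[1])))
v=a[3]-a[4]; print("pivots",np.linalg.norm(v),"yaw",np.degrees(np.arctan2(-v[0],v[1])),"mid",(a[3]+a[4])/2)
v=(a[3]+a[4])/2-a[2]; print("grip->mid",np.linalg.norm(v),np.degrees(np.arctan2(v[1],v[0])))
m=nets.masks_of("wrist","pot")[0]["pixels"]; mg=nets.masks_of("wrist","bail_grip")[0]["pixels"]
# fit: silhouette of rim+base, at yaw/xy: compare with mask of pot by IoU
from scipy.optimize import minimize
th=np.linspace(0,2*np.pi,48,endpoint=False)
def render(p):
    x,y,yaw=p; I=np.zeros((400,640),np.uint8)
    R=np.array([[np.cos(yaw),-np.sin(yaw)],[np.sin(yaw),np.cos(yaw)]])
    cyl=[(x+.04*np.cos(t),y+.04*np.sin(t),z) for t in th for z in(0,.075)]
    cv2.fillConvexPoly(I,cv2.convexHull((proj(c,cyl)*16).astype(np.int32)),1,shift=4)
    b=[(0,-.047),(-.055,-.047),(-.073,-.038),(-.078,-.025),(-.078,.025),(-.073,.038),(-.055,.047),(0,.047)]
    b=[(*(R@np.array(q)+[x,y]),.066) for q in b]
    cv2.polylines(I,[(proj(c,b)*16).astype(np.int32)],False,1,4,shift=4)
    return I>0
print("masksizes",m.sum(),mg.sum(), "cols",np.where(m.any(0))[0][[0,-1]],"rows",np.where(m.any(1))[0][[0,-1]])
f=lambda p:1-(render(p)&m).sum()/(render(p)|m).sum()
r=min((minimize(f,[.632,.058,y0],method="Nelder-Mead",options=dict(initial_simplex=[[.632,.058,y0],[.64,.058,y0],[.632,.066,y0],[.632,.058,y0+.15]])) for y0 in(-.15,0,.1)),key=lambda r:r.fun)
x,y,yaw=r.x; print("fit",r.x[:2],np.degrees(yaw),r.fun,"grip",x-.078*np.cos(yaw),y-.078*np.sin(yaw))
o=s["image"].copy(); e=cv2.Canny(render(r.x).astype(np.uint8)*255,50,150)>0; o[e]=(255,0,0)
cv2.imwrite("pics/c.png",cv2.resize(o[90:270,250:490,::-1],None,fx=3,fy=3))
E
python3 g.py
```

```text
[[0.5553 0.084  0.066 ]
 [0.5491 0.0276 0.066 ]
 [0.5523 0.0563 0.066 ]
 [0.6329 0.0982 0.066 ]
 [0.622  0.0037 0.066 ]]
len 0.056748320328844165 yaw from grip -6.267512629313139
pivots 0.09514838318307195 yaw -6.606269586843268 mid [0.6274 0.051  0.066 ]
grip->mid 0.07534137516264668 -4.042963781559035
masksizes 5088 1025 cols [318 421] rows [131 214]
fit [0.6306 0.0575] -4.766017359559311 0.09708365310821176 grip 0.5528358505108718 0.064028957128865
```

View pics/c.png

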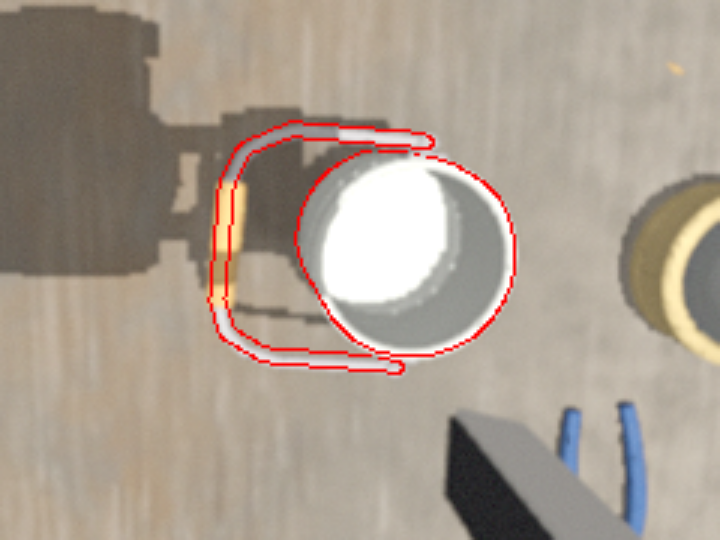

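The overlay fits: pot at (0.630, 0.057), yaw about −5.5°, grip at about (0.5535, 0.063). Next I narrow the fingers and descend over the grip.

Emit:
play_rows(motion=[{"slide":[0.4,0.75,4],"turn":5.5,"grip":3.2},{"slide":[0.4,0.75,8],"turn":5.5,"grip":3.2},{"slide":[0.4,0.75,12],"turn":5.5,"grip":3.2},{"slide":[0.4,0.75,14.5],"turn":5.5,"grip":3.2},{"slide":[0.4,0.75,14.5],"turn":5.5,"grip":3.2}])

```text
time_s: 3.15
position: [0.5486, 0.0577, 0.1407]
tcp_rot: [[0.102, 0.995, -0.009], [0.995, -0.102, -0.0], [-0.001, -0.009, -1.0]]
wrist_force: [-0.3, 0.3, -0.6]
opening: 0.608
```

```bash
cat > v.py <<'E'
from h import *
import sys
# usage: v.py name cam x y z : print state, grip estimate, crop around the TCP
np.set_printoptions(precision=4,suppress=True)
st=robot.get_state(); n=sys.argv[2]; s=snapshot(n); c=cam(s,st)
print(st["time_s"],np.array(st["position"]),np.array(st["wrist_force"]),st["opening"])
p=np.array(st["position"])
for q in nets.tip_of(n,"bail_grip")[:1]: print("grip",round(q["p"],2),q["position"],on_z(c,q["position"],.066)[0])
u,v=np.clip(proj(c,[p])[0].astype(int),[110,90],[529,309]); print("tcp px",proj(c,[p])[0])
cv2.imwrite(f"pics/{sys.argv[1]}.png",cv2.resize(s["image"][v-90:v+90,u-110:u+110,::-1],None,fx=3,fy=3))
E
python3 v.py d side
```

```text
3.15 [0.5486 0.0577 0.1407] [-0.3473  0.3071 -0.5642] 0.6082916096055574
grip 0.69 [305.8, 167.9] [0.5537 0.0773 0.066 ]
tcp px [304.4145 147.1936]
```

Emit:
play_rows(motion=[{"slide":[0,0,0],"turn":0,"grip":3.2},{"slide":[0,0,0],"turn":0,"grip":3.2},{"slide":[0,0,0],"turn":0,"grip":3.2},{"slide":[0,0,0],"turn":0,"grip":3.2},{"slide":[0,0,0],"turn":0,"grip":3.2}])

```text
time_s: 3.75
position: [0.5523, 0.0591, 0.1459]
tcp_rot: [[0.1, 0.995, 0.001], [0.995, -0.1, -0.0], [-0.0, 0.001, -1.0]]
wrist_force: [-0.1, -0.5, -0.6]
opening: 0.336
```

```bash
python3 v.py d wrist
```

```text
3.75 [0.5523 0.0591 0.1459] [-0.1358 -0.5279 -0.5804] 0.3359982117740565
grip 0.56 [313.3, 202.8] [0.5499 0.0632 0.066 ]
tcp px [316.6522 241.8547]
```

View pics/d.png

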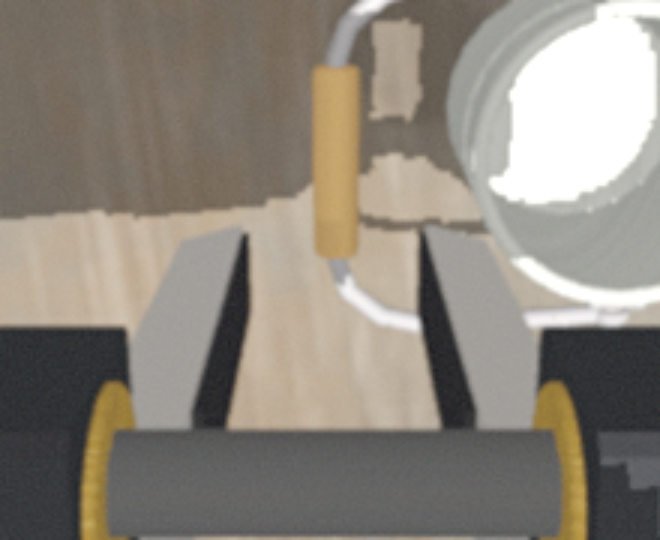

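The crop shows the sleeve vertical between the open fingers (sleeve centre at image px (318,205)), so the yaw is aligned. The inner finger will drop into the gap, so I descend.

Emit:
play_rows(motion=[{"slide":[0.25,0.2,3],"turn":0,"grip":3.2},{"slide":[0.25,0.2,6],"turn":0,"grip":3.2},{"slide":[0.25,0.2,8.5],"turn":0,"grip":3.2},{"slide":[0.25,0.2,9.9],"turn":0,"grip":3.2},{"slide":[0.25,0.2,9.9],"turn":0,"grip":3.2}])

```text
time_s: 4.35
position: [0.5524, 0.0614, 0.0439]
tcp_rot: [[0.1, 0.995, -0.005], [0.995, -0.1, -0.0], [-0.001, -0.005, -1.0]]
wrist_force: [-0.6, 0.1, 0.4]
opening: 0.337
```

Emit:
play_rows(motion=[{"slide":[0,0,0],"turn":0,"grip":1.4},{"slide":[0,0,0],"turn":0,"grip":1.4},{"slide":[0,0,0],"turn":0,"grip":1.4},{"slide":[0,0,0],"turn":0,"grip":1.4}])

```text
time_s: 4.75
position: [0.5541, 0.0615, 0.0473]
tcp_rot: [[0.1, 0.995, -0.0], [0.995, -0.1, 0.0], [0.0, -0.0, -1.0]]
wrist_force: [-2.3, -0.3, 0.2]
opening: 0.149
```

```bash
python3 v.py e wrist
```

```text
4.75 [0.5541 0.0615 0.0473] [-2.2568 -0.2682  0.2392] 0.1494596568390811
grip 0.77 [312.0, 259.9] [0.5514 0.0587 0.066 ]
tcp px [316.6523 241.8547]
```

View pics/e.png

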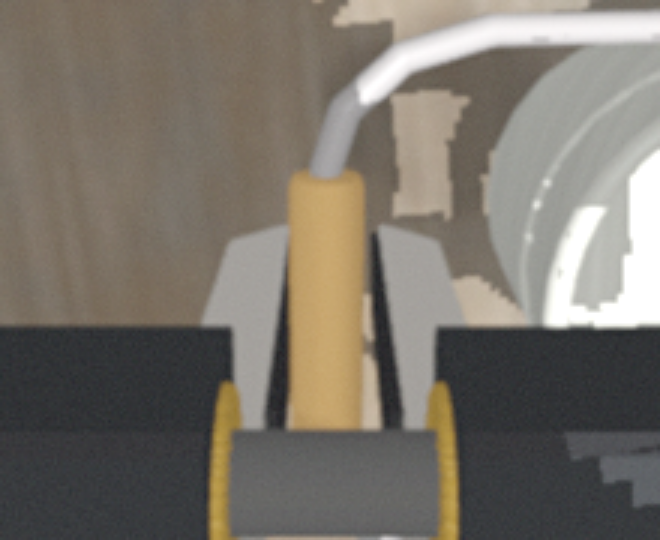

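The sleeve lies between the pads, touching the robot-side one. I close it lightly and try the first few degrees of the arc.

Emit:
play_rows(motion=[{"slide":[0,-0.1,0],"turn":0,"grip":1.15},{"slide":[0,-0.1,0],"turn":0,"grip":1.15},{"slide":[0,-0.1,-0.3],"turn":0,"grip":1.15},{"slide":[0,-0.05,-0.7],"turn":0,"grip":1.15},{"slide":[0,0,-1.2],"turn":0,"grip":1.15}])

```text
time_s: 5.35
position: [0.5554, 0.0612, 0.0589]
tcp_rot: [[0.1, 0.995, 0.002], [0.995, -0.1, -0.0], [-0.0, 0.002, -1.0]]
wrist_force: [2.5, 0.4, -1.7]
opening: 0.123
```

```bash
cat > s.py <<'E'
from h import *
import sys
np.set_printoptions(precision=4,suppress=True)
st=robot.get_state(); print(st["time_s"],np.array(st["position"]),np.array(st["wrist_force"]),np.array(st["ft_torque"]),round(st["opening"]*94,1))
ims=[]
for n in("side","top"):
    s=snapshot(n); c=cam(s)
    for th,z in(("bail_grip",.066),("pot",0)):
        for q in nets.tip_of(n,th)[:1]: print(n,th,round(q["p"],2),q["position"],on_z(c,q["position"],z)[0])
    u,v=np.clip(proj(c,[np.array(st["position"])+[.03,0,0]])[0].astype(int),[65,60],[574,339])
    ims.append(cv2.resize(s["image"][v-60:v+60,u-65:u+65,::-1],None,fx=3,fy=3,interpolation=cv2.INTER_CUBIC))
cv2.imwrite(f"pics/{sys.argv[1]}.png",np.hstack(ims))
E
python3 s.py f
```

```text
5.35 [0.5554 0.0612 0.0589] [ 2.4997  0.3677 -1.7242] [-0.0032 -0.2811  0.0422] 11.5
side bail_grip 0.48 [306.9, 163.1] [0.5588 0.0954 0.066 ]
side pot 0.84 [339.0, 190.6] [0.6328 0.0599 0.    ]
```

View pics/f.png

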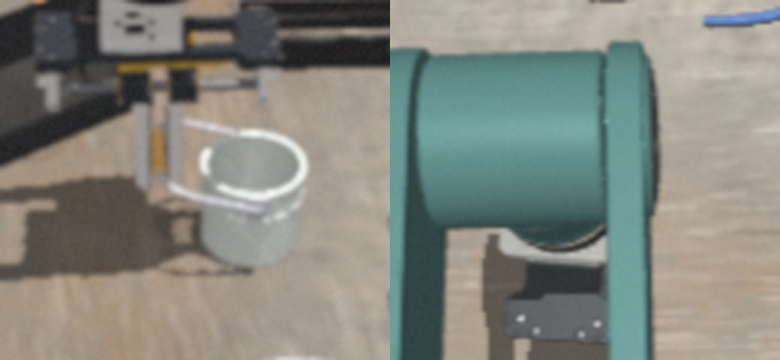

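The side crop shows the pot standing with the bail slightly raised between the fingers, and only small forces. I continue along the arc.

Emit:
play_rows(motion=[{"slide":[0,0.28,-0.8],"turn":0,"grip":1.15},{"slide":[0,0.48,-1.5],"turn":0,"grip":1.15},{"slide":[0,0.74,-2.1],"turn":0,"grip":1.15},{"slide":[0,1.06,-2.7],"turn":0,"grip":1.15},{"slide":[0,1.42,-3.3],"turn":0,"grip":1.15}])

```text
time_s: 6.15
position: [0.5685, 0.0599, 0.0918]
tcp_rot: [[0.1, 0.995, -0.0], [0.995, -0.1, -0.0], [-0.0, -0.0, -1.0]]
wrist_force: [2.4, -0.3, -2.7]
opening: 0.124
```

```bash
python3 s.py g
```

```text
6.15 [0.5685 0.0599 0.0918] [ 2.4012 -0.253  -2.7322] [-0.0026 -0.28   -0.0009] 11.7
side bail_grip 0.62 [312.0, 152.4] [0.5771 0.1365 0.066 ]
side pot 0.63 [338.9, 187.9] [0.6344 0.07   0.    ]
top bail_grip 0.5 [337.5, 131.2] [ 0.7315 -0.0952  0.066 ]
```

View pics/g.png

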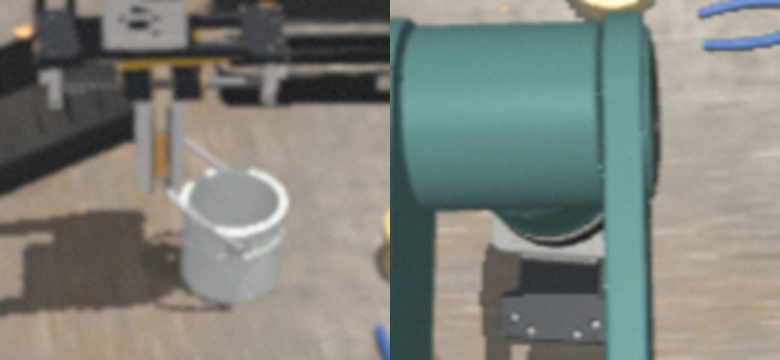

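The bail is at about 35° and the pot stands unmoved. Continuing.

Emit:
play_rows(motion=[{"slide":[0,0.5,-0.54],"turn":0,"grip":1.15},{"slide":[0,1.15,-1.23],"turn":0,"grip":1.15},{"slide":[0,1.9,-1.84],"turn":0,"grip":1.15},{"slide":[0,2.6,-2.28],"turn":0,"grip":1.15},{"slide":[0,3.3,-2.66],"turn":0,"grip":1.15}])

```text
time_s: 6.95
position: [0.6017, 0.0566, 0.118]
tcp_rot: [[0.1, 0.995, -0.001], [0.995, -0.1, -0.0], [-0.0, -0.001, -1.0]]
wrist_force: [-0.3, -0.0, -4.9]
opening: 0.126
```

```bash
python3 s.py i
```

```text
6.95 [0.6017 0.0566 0.118 ] [-0.3047 -0.0482 -4.8874] [-0.0495 -0.07    0.0088] 11.8
side bail_grip 0.72 [326.4, 143.6] [0.6184 0.1683 0.066 ]
side pot 0.6 [337.3, 189.2] [0.6296 0.0657 0.    ]
```

Upward pull is now 4.9 N, so I drop 2 mm before finishing the arc to keep the pot's weight on the table.

Emit:
play_rows(motion=[{"slide":[0,0.1,0.25],"turn":0,"grip":1.15},{"slide":[0,0.8,0],"turn":0,"grip":1.15},{"slide":[0,1.5,-0.2],"turn":0,"grip":1.15},{"slide":[0,2.3,-0.35],"turn":0,"grip":1.15}])

```text
time_s: 7.65
position: [0.6243, 0.0543, 0.1217]
tcp_rot: [[0.1, 0.995, -0.0], [0.995, -0.1, -0.0], [-0.0, -0.0, -1.0]]
wrist_force: [-1.4, -0.6, -1.9]
opening: 0.122
```

```bash
python3 s.py j
```

```text
7.65 [0.6243 0.0543 0.1217] [-1.4273 -0.5622 -1.8937] [-0.0918  0.2104  0.069 ] 11.5
side bail_grip 0.65 [334.8, 143.2] [0.6396 0.167  0.066 ]
side pot 0.92 [334.2, 187.6] [0.6231 0.0728 0.    ]
```

View pics/j.png

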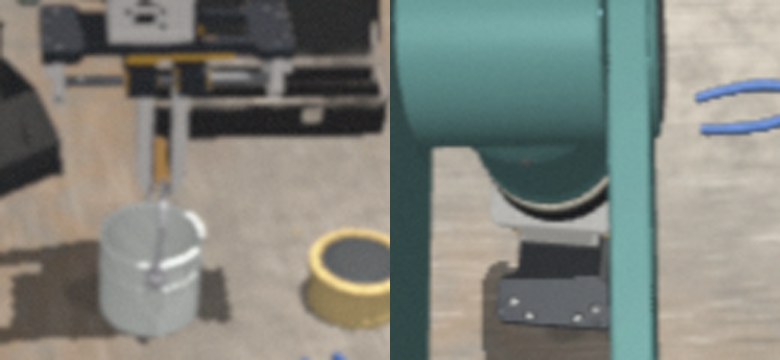

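The side crop shows the pot standing on the table with the bail nearly upright in the fingers. I'll fit the pot's position numerically from the side masks to get the remaining angle.

```bash
cat > p.py <<'E'
from h import *
from scipy.optimize import minimize
np.set_printoptions(precision=4,suppress=True)
th=np.linspace(0,2*np.pi,48,endpoint=False)
def potfit(c,m,z0=0,x0=(.628,.058)):
    m=cv2.morphologyEx(m.astype(np.uint8),cv2.MORPH_OPEN,np.ones((9,9)))>0   # drop the wire
    def ren(p):
        I=np.zeros((400,640),np.uint8)
        cyl=[(p[0]+.04*np.cos(t),p[1]+.04*np.sin(t),z0+z) for t in th for z in(0,.075)]
        cv2.fillConvexPoly(I,cv2.convexHull((proj(c,cyl)*16).astype(np.int32)),1,shift=4); return I>0
    f=lambda p:1-(ren(p)&m).sum()/(ren(p)|m).sum()
    a,b=x0
    r=minimize(f,x0,method="Nelder-Mead",options=dict(initial_simplex=[[a,b],[a+.015,b],[a,b+.015]])); return r.x,r.fun
if __name__=="__main__":
    st=robot.get_state(); print(st["time_s"],np.array(st["position"]),np.array(st["wrist_force"]),round(st["opening"]*94,1))
    s=snapshot("side"); c=cam(s)
    m=nets.masks_of("side","pot")[0]; print("pot now (side)",*potfit(c,m["pixels"]))
    a=cv2.imread("pics/a_side.png"); 
    print("px: grip est",proj(c,[np.array(st["position"])+[0,0,.019]]), "mask rows/cols",np.where(m["pixels"].any(1))[0][[0,-1]],np.where(m["pixels"].any(0))[0][[0,-1]])
    # template shift of the pot's body between the start picture and now
    A=a[165:205,315:365]; B=np.ascontiguousarray(s["image"][:,:,::-1])
    R=cv2.matchTemplate(B[140:230,285:400],A,cv2.TM_CCOEFF_NORMED); _,v,_,l=cv2.minMaxLoc(R); print("match",v,"shift px",l[0]+285-315,l[1]+140-165)
    g=on_z(c,[(340,186),(340+l[0]-30,186+l[1]-25)],0); print("world shift",g[1]-g[0])
E
python3 p.py
```

```text
7.95 [0.6245 0.0542 0.1217] [ 0.1273 -2.0281  1.2739] 11.8
pot now (side) [0.6198 0.0589] 0.05099150141643061
px: grip est [[337.8876 145.2969]] mask rows/cols [136 201] [318 352]
match 0.513184130191803 shift px -4 0
world shift [-0.0098  0.0014  0.    ]
```

```bash
cat > o.py <<'E'
from p import *
import sys
px,py=float(sys.argv[2]),float(sys.argv[3]); z0=float(sys.argv[4]) if len(sys.argv)>4 else 0
st=robot.get_state(); T=np.array(st["position"])
ps=[]
for n in("side","wrist"):
    s=snapshot(n); c=cam(s,st); k=4
    u,v=proj(c,[[px,py,z0+.09]])[0]; u0,v0=int(u)-48,int(v)-55
    if n=="wrist": u0,v0,k=220,100,2
    w,h=(96,110) if n=="side" else (200,220)
    I=cv2.resize(s["image"][v0:v0+h,u0:u0+w,::-1],None,fx=k,fy=k,interpolation=cv2.INTER_CUBIC)
    def dr(P,col,cl): cv2.polylines(I,[(((proj(c,P)-[u0,v0]+.5)*k)*16).astype(np.int32)],cl,col,1,cv2.LINE_AA,4)
    for z in(0,.075): dr([(px+.04*np.cos(t),py+.04*np.sin(t),z0+z) for t in th],(0,0,255),True)
    y=np.radians(-5.5)
    for sgn in(-1,1):
        for a,col in((80,(255,0,0)),(90,(0,255,0)),(100,(255,0,255))):
            a=np.radians(a); q=[(0,sgn*.047,.066),(-.055*np.cos(a),sgn*.047,.066+.055*np.sin(a))]
            dr([(px+x*np.cos(y)-b*np.sin(y),py+x*np.sin(y)+b*np.cos(y),z0+z) for x,b,z in q],col,False)
    ps.append(I)
cv2.imwrite(f"pics/{sys.argv[1]}.png",np.hstack([cv2.resize(i,(400,440)) for i in ps]))
E
python3 o.py k .620 .059
```

```text
(no output)
```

View pics/k.png

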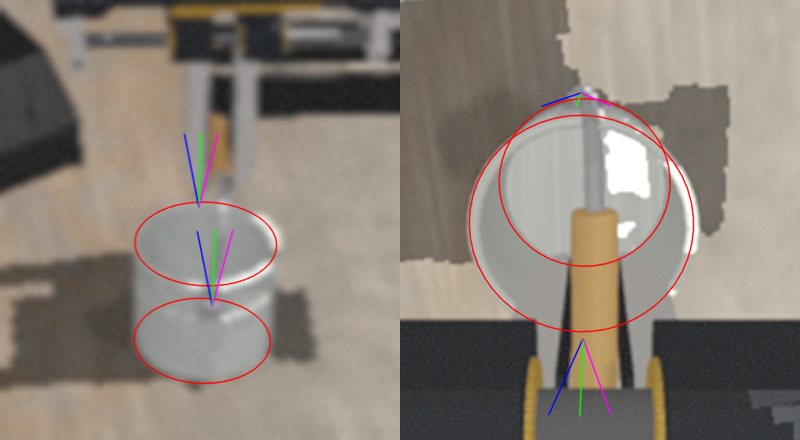

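The overlay shows the pot at about (0.621, 0.059), with the bail roughly 3° past upright (rod about 3 mm to the far side). I nudge it back 3 mm, then close firmly.

Emit:
play_rows(motion=[{"slide":[0,-0.3,0],"turn":0,"grip":1.15},{"slide":[0,-0.3,0],"turn":0,"grip":1.15},{"slide":[0,-0.3,0],"turn":0,"grip":0.6},{"slide":[0,-0.3,0],"turn":0,"grip":0.6},{"slide":[0,-0.3,0],"turn":0,"grip":0.6}])

```text
time_s: 8.65
position: [0.6213, 0.0546, 0.1217]
tcp_rot: [[0.1, 0.995, 0.0], [0.995, -0.1, -0.0], [-0.0, 0.0, -1.0]]
wrist_force: [0.6, -1.7, 1.8]
opening: 0.121
```

```bash
python3 p.py
```

```text
8.65 [0.6213 0.0546 0.1217] [ 0.5699 -1.7462  1.7931] 11.4
pot now (side) [0.62   0.0606] 0.039090262970859935
px: grip est [[336.4464 145.2979]] mask rows/cols [136 201] [318 352]
match 0.5180189609527588 shift px -4 0
world shift [-0.0098  0.0014  0.    ]
```

Emit:
play_rows(motion=[{"slide":[0,0,-1],"turn":0,"grip":0.6},{"slide":[0,0,-2.5],"turn":0,"grip":0.6},{"slide":[0,0,-4.5],"turn":0,"grip":0.6},{"slide":[0,0,-6.5],"turn":0,"grip":0.6},{"slide":[0,0,-8],"turn":0,"grip":0.6}])

```text
time_s: 9.25
position: [0.6212, 0.055, 0.2031]
tcp_rot: [[0.099, 0.995, 0.0], [0.995, -0.099, 0.0], [0.0, 0.0, -1.0]]
wrist_force: [-0.2, 0.2, -4.4]
opening: 0.116
```

```bash
cat > q.py <<'E'
from p import *
import sys
z0=float(sys.argv[1]); g=[float(a) for a in sys.argv[2:4]]
st=robot.get_state(); print(st["time_s"],np.array(st["position"]),np.array(st["wrist_force"]),np.array(st["ft_torque"]),round(st["opening"]*94,1))
s=snapshot("side"); c=cam(s)
m=nets.masks_of("side","pot")[0]["pixels"]; print("pot (side)",*potfit(c,m,z0,g))
for q in nets.tip_of("side","pot")[:1]: print("base tip",q["p"],on_z(c,q["position"],z0)[0])
for n in("side","top"):
    s=snapshot(n); c=cam(s)
    for q in nets.tip_of(n,"well")[:1]: print(n,"well",q["p"],on_z(c,q["position"],.01)[0])
E
python3 q.py .08 .62 .06
```

```text
9.25 [0.6212 0.055  0.2031] [-0.2181  0.2262 -4.3739] [-0.1019 -0.1782 -0.0031] 10.9
pot (side) [0.6202 0.0634] 0.021456436931079348
base tip 0.76 [0.6289 0.0778 0.08  ]
side well 0.81 [ 0.6112 -0.194   0.01  ]
top well 0.84 [ 0.6259 -0.2011  0.01  ]
```

The pot is lifted upright (about 0.45 kg; the upright model fits its mask with 0.98 IoU). Now I refine the well centre by fitting the warmer in both fixed cameras.

```bash
cat > r.py <<'E'
from p import *
for n in("side","top"):
    s=snapshot(n); c=cam(s); r=nets.masks_of(n,"warmer")
    m=r[0]["pixels"]; print(n,r[0]["p"],m.sum())
    def hull(P):
        I=np.zeros((400,640),np.uint8); cv2.fillConvexPoly(I,cv2.convexHull((proj(c,P)*16).astype(np.int32)),1,shift=4); return I>0
    def f(p):
        cyl=hull([(p[0]+.066*np.cos(t),p[1]+.066*np.sin(t),z) for t in th for z in(0,.042)])
        box=hull([(p[0]+x,p[1]+y,z) for x in(-.125,-.05) for y in(-.055,.055) for z in(0,.045)])
        k=~box; return 1-(cyl&m&k).sum()/((cyl|m)&k).sum()
    x0=[.619,-.2]; q=minimize(f,x0,method="Nelder-Mead",options=dict(initial_simplex=[x0,[.634,-.2],[.619,-.185]])); print(q.x,q.fun)
    # image-edge fit of the inner rim: dark inside / bright rim
    g=cv2.GaussianBlur(cv2.cvtColor(s["image"],cv2.COLOR_RGB2GRAY),(3,3),0).astype(float)
    from scipy.ndimage import map_coordinates as mc
    def e(p):
        S=lambda r:mc(g,proj(c,[(p[0]+r*np.cos(t),p[1]+r*np.sin(t),.042) for t in th])[:,::-1].T,order=1)
        return -np.mean(np.clip(S(.0585)-S(.047),-60,60))-np.mean(np.clip(S(.0585)-S(.071),-60,60))*.5
    q=minimize(e,q.x,method="Nelder-Mead",options=dict(initial_simplex=[q.x,q.x+[.004,0],q.x+[0,.004]])); print("rim",q.x,q.fun)
E
python3 r.py
```

```text
side 0.62 4118
[ 0.619  -0.1908] 0.02665317139001344
rim [ 0.6205 -0.1917] -82.60508338078557
top 0.98 3211
[ 0.6181 -0.1901] 0.02270815811606397
rim [ 0.6196 -0.1939] -85.86503973815056
```

```bash
python3 - <<'E'
from p import *
cs={n:cam(snapshot(n)) for n in("side","top")}
for name,a,b in(("headA=(500,215)?",(503,222),(408,47)),("headB",(568,287),(478,28)),("headA alt",(503,222),(478,28)),("headB alt",(568,287),(408,47)),("joint",(463,222),(437,92))):
    R=[(ray(cs[n],p)[0],ray(cs[n],p)[1][0]) for n,p in(("side",a),("top",b))]; print(name,*tri(R))
E
```

```text
headA=(500,215)? [ 0.8893 -0.2469  0.1502] [np.float64(0.001225109714598753), np.float64(0.001225109714598991)]
headB [ 0.9384 -0.4094  0.1438] [np.float64(0.00023100267032871396), np.float64(0.0002310026703285425)]
headA alt [ 0.8391 -0.3421  0.2619] [np.float64(0.02257962784813398), np.float64(0.022579627848133742)]
headB alt [ 1.0175 -0.3067 -0.013 ] [np.float64(0.030989357765770793), np.float64(0.030989357765770897)]
joint [ 0.7743 -0.2864  0.2003] [np.float64(0.007688447127313577), np.float64(0.007688447127313673)]
```

Emit:
play_rows(motion=[{"slide":[-1.5,0.15,0],"turn":0,"grip":0.6},{"slide":[-4,0.4,0],"turn":0,"grip":0.6},{"slide":[-7,0.7,0],"turn":0,"grip":0.6},{"slide":[-10,1,0],"turn":0,"grip":0.6},{"slide":[-12,1.2,0],"turn":0,"grip":0.6}])

```text
time_s: 10.4
position: [0.6208, -0.0696, 0.2016]
tcp_rot: [[0.102, 0.995, -0.0], [0.995, -0.102, -0.002], [-0.002, 0.0, -1.0]]
wrist_force: [-0.4, -1.1, -5.4]
opening: 0.119
```

Emit:
play_rows(motion=[{"slide":[-3,0.3,0],"turn":0,"grip":0.6},{"slide":[-6,0.6,0],"turn":0,"grip":0.6},{"slide":[-9,0.9,0],"turn":0,"grip":0.6},{"slide":[-12,1.2,0],"turn":0,"grip":0.6},{"slide":[-13,1.25,0],"turn":0,"grip":0.6}])

```text
time_s: 10.9
position: [0.6198, -0.2012, 0.2013]
tcp_rot: [[0.104, 0.995, -0.001], [0.995, -0.104, -0.003], [-0.003, -0.0, -1.0]]
wrist_force: [0.3, -0.8, -5.4]
opening: 0.117
```

Emit:
play_rows(motion=[{"slide":[0,0,0],"turn":0,"grip":0.6},{"slide":[0,0,0.5],"turn":0,"grip":0.6},{"slide":[0,0,1],"turn":0,"grip":0.6},{"slide":[0,0,1],"turn":0,"grip":0.6}])

```text
time_s: 11.3
position: [0.6202, -0.1948, 0.1901]
tcp_rot: [[0.098, 0.995, -0.002], [0.995, -0.098, 0.001], [0.001, -0.003, -1.0]]
wrist_force: [-0.7, 0.0, -6.2]
opening: 0.117
```

```bash
python3 q.py .07 .62 -.19; python3 o.py l .6195 -.192 .07
```

```text
11.3 [ 0.6202 -0.1948  0.1901] [-0.6636  0.0377 -6.1711] [-0.0121 -0.0379  0.008 ] 11.0
pot (side) [ 0.6178 -0.1935] 0.04679457182966773
base tip 0.89 [ 0.6222 -0.1906  0.07  ]
side well 0.57 [ 0.6192 -0.1932  0.01  ]
top well 0.58 [ 0.6203 -0.1962  0.01  ]
```

View pics/l.png

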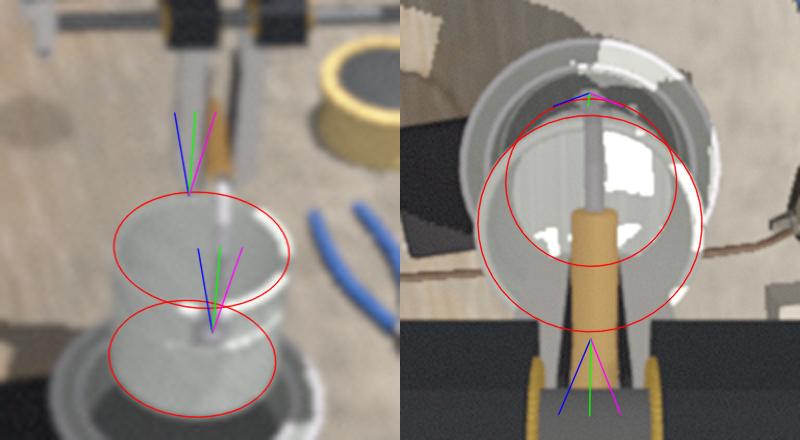

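The overlay at the well centre (0.6195, −0.192) coincides with the hanging pot within about 2 mm in both views, the bail is vertical, and the rim is concentric enough. Now I lower it.

Emit:
play_rows(motion=[{"slide":[0.1,0.1,1],"turn":0,"grip":0.6},{"slide":[0.1,0.1,2],"turn":0,"grip":0.6},{"slide":[0.1,0.1,3],"turn":0,"grip":0.6},{"slide":[0.1,0.1,4],"turn":0,"grip":0.6},{"slide":[0.1,0.1,4.7],"turn":0,"grip":0.6}])

```text
time_s: 12.25
position: [0.621, -0.1954, 0.1425]
tcp_rot: [[0.1, 0.995, -0.002], [0.995, -0.1, 0.001], [0.001, -0.002, -1.0]]
wrist_force: [-0.2, 0.1, -4.7]
opening: 0.116
```

Emit:
play_rows(motion=[{"slide":[0,0,0],"turn":0,"grip":0.6},{"slide":[0,0,0.3],"turn":0,"grip":0.6},{"slide":[0,0,0.6],"turn":0,"grip":0.6},{"slide":[0,0,0.6],"turn":0,"grip":0.6}])

```text
time_s: 12.65
position: [0.6217, -0.1957, 0.1385]
tcp_rot: [[0.1, 0.995, -0.0], [0.995, -0.1, -0.0], [-0.0, -0.0, -1.0]]
wrist_force: [0.5, -0.1, -5.8]
opening: 0.116
```

Emit:
play_rows(motion=[{"slide":[0,0,0.2],"turn":0,"grip":0.6},{"slide":[0,0,0.4],"turn":0,"grip":0.6},{"slide":[0,0,0.5],"turn":0,"grip":0.6},{"slide":[0,0,0.5],"turn":0,"grip":0.6}])

```text
time_s: 13.05
position: [0.6216, -0.1956, 0.1333]
tcp_rot: [[0.1, 0.995, -0.001], [0.995, -0.1, 0.0], [0.0, -0.001, -1.0]]
wrist_force: [-0.2, 0.0, -5.5]
opening: 0.116
```

Emit:
play_rows(motion=[{"slide":[0,0,0.1],"turn":0,"grip":0.6},{"slide":[0,0,0.2],"turn":0,"grip":0.6},{"slide":[0,0,0.2],"turn":0,"grip":0.6}])

```text
time_s: 13.35
position: [0.6222, -0.1961, 0.1327]
tcp_rot: [[0.1, 0.995, 0.002], [0.995, -0.1, -0.001], [-0.001, 0.002, -1.0]]
wrist_force: [0.6, -0.9, -2.0]
opening: 0.118
```

Contact at the expected height (0.1327 m). I press on 1 mm and check the seat before releasing.

Emit:
play_rows(motion=[{"slide":[0,0,0.1],"turn":0,"grip":0.6},{"slide":[0,0,0.1],"turn":0,"grip":0.6}])

```text
time_s: 13.55
position: [0.6225, -0.1964, 0.1325]
tcp_rot: [[0.1, 0.995, 0.003], [0.995, -0.1, -0.002], [-0.002, 0.003, -1.0]]
wrist_force: [-1.4, -1.7, 2.2]
opening: 0.12
```

```bash
cat > t.py <<'E'
from p import *
st=robot.get_state(); print(st["time_s"],np.array(st["position"]),np.array(st["wrist_force"]),round(st["opening"]*94,1))
s=snapshot("side"); c=cam(s); m=nets.masks_of("side","pot")[0]["pixels"]
print("rim top row",np.where(m[:, :].any(1))[0][[0,-1]],"cols",np.where(m.any(0))[0][[0,-1]])
m=cv2.morphologyEx(m.astype(np.uint8),cv2.MORPH_OPEN,np.ones((9,9)))>0
# free fit of the pot (x,y,z0), hidden part below the warmer's rim cut off by the warmer's near wall
W=(.6195,-.1915)
def hull(P):
    I=np.zeros((400,640),np.uint8); cv2.fillConvexPoly(I,cv2.convexHull((proj(c,P)*16).astype(np.int32)),1,shift=4); return I>0
near=hull([(W[0]+.066*np.cos(t),W[1]+.066*np.sin(t),z) for t in th for z in(0,.042)])&~hull([(W[0]+.051*np.cos(t),W[1]+.051*np.sin(t),.042) for t in th])
def f(p):
    P=hull([(p[0]+.04*np.cos(t),p[1]+.04*np.sin(t),p[2]+z) for t in th for z in(0,.075)])
    k=~near|hull([(p[0]+.04*np.cos(t),p[1]+.04*np.sin(t),p[2]+z) for t in th for z in(.045,.075)])
    return 1-(P&m&k).sum()/((P|m)&k).sum()
for z in(.01,.02,.03):
    q=minimize(lambda p:f([*p,z]),W,method="Nelder-Mead",options=dict(initial_simplex=[W,(W[0]+.01,W[1]),(W[0],W[1]+.01)])); print(z,q.x,q.fun)
E
python3 t.py
```

```text
13.55 [ 0.6225 -0.1964  0.1325] [-1.3619 -1.6597  2.1778] 11.3
rim top row [206 274] cols [336 378]
0.01 [ 0.6193 -0.1947] 0.012658227848101222
0.02 [ 0.6167 -0.205 ] 0.020011435105774744
0.03 [ 0.6135 -0.2152] 0.0261215218625781
```

The best fit is with the pot on the floor (z = 0.010, IoU 0.99), centred within about 3 mm. The floor carries its weight, so I release.

Emit:
play_rows(motion=[{"slide":[0,0,0],"turn":0,"grip":1.6},{"slide":[0,0,0],"turn":0,"grip":2.2},{"slide":[0,0,0],"turn":0,"grip":3.2},{"slide":[0,0,0],"turn":0,"grip":4},{"slide":[0,0,0],"turn":0,"grip":4}])

```text
time_s: 14.15
position: [0.6216, -0.1954, 0.1301]
tcp_rot: [[0.099, 0.995, -0.001], [0.995, -0.099, 0.0], [0.0, -0.001, -1.0]]
wrist_force: [-0.0, -0.1, -0.0]
opening: 0.42
```

Emit:
play_rows(motion=[{"slide":[0,0,-1],"turn":0,"grip":4},{"slide":[0,0,-4],"turn":0,"grip":4},{"slide":[0,0,-8],"turn":0,"grip":4},{"slide":[0,0,-12],"turn":0,"grip":4},{"slide":[0,0,-14],"turn":0,"grip":4}])

```text
time_s: 14.65
position: [0.6227, -0.196, 0.2766]
tcp_rot: [[0.1, 0.995, 0.007], [0.995, -0.1, -0.003], [-0.002, 0.008, -1.0]]
wrist_force: [-0.2, 0.8, -0.5]
opening: 0.423
```

```bash
python3 t.py; python3 o.py m .6193 -.194 .01; python3 - <<'E'
from p import *
for n in("side","top"):
    s=snapshot(n); c=cam(s)
    for t in("stand_loupe","polish_tin","nipper_blue"):
        for q in nets.tip_of(n,t)[:1]: print(n,t,round(q["p"],2),q["position"],on_z(c,q["position"],0)[0])
E
```

```text
14.65 [ 0.6227 -0.196   0.2766] [-0.1852  0.7705 -0.5315] 39.7
rim top row [205 275] cols [337 378]
0.01 [ 0.6206 -0.1926] 0.044011142061281316
0.02 [ 0.6183 -0.2042] 0.05005561735261399
0.03 [ 0.6161 -0.2142] 0.060506050605060535
side stand_loupe 0.81 [404.7, 192.8] [ 0.7907  0.0285 -0.    ]
side polish_tin 0.96 [238.8, 219.6] [ 0.3861 -0.0075  0.    ]
side nipper_blue 0.74 [400.7, 233.1] [ 0.7434 -0.1047  0.    ]
top stand_loupe 0.74 [278.2, 115.5] [0.796  0.0452 0.    ]
top polish_tin 0.93 [305.2, 284.8] [ 0.3794 -0.0118  0.    ]
top nipper_blue 0.61 [335.3, 130.5] [ 0.7545 -0.0962  0.    ]
```

View pics/m.png

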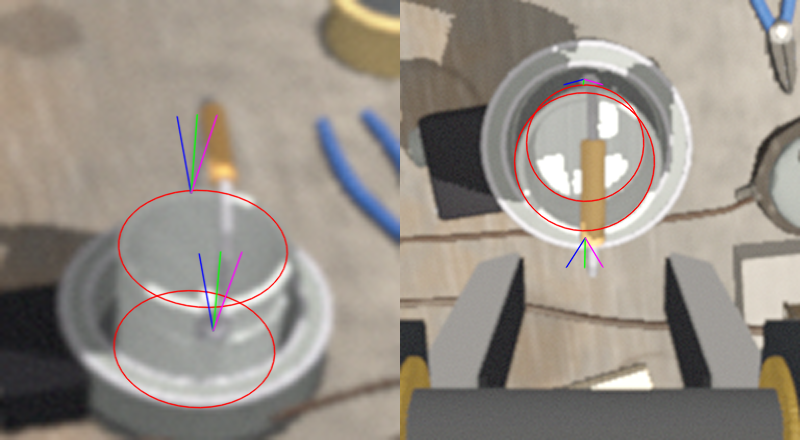

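The final view shows the pot seated in the well inside the warmer's rim. The bail stands along the 90° line, the gripper is clear, and the bystanders are unmoved within measurement noise. Handing in.

```bash
python3 -c "
from cell import robot
print(robot.sign_off())"
```

```text
the job is handed in; nothing more can be done
None
```

The glue pot is on the floor of the warmer's well with its bail left upright, and the job is handed in at about 15 s of the 64 s allowed. I held the grip lightly and swung the bail up while the pot stood on the table. Then I gripped it firmly, lifted the pot, lowered it until the floor carried it, let go and backed the arm off.

**Last checks:**
- **Pot:** Touchdown came at the expected height, and the side-camera fit was best with the pot on the well floor. Its centre was within about 3 mm of the well's.
- **Bail:** After release it stands within a few degrees of upright.
- **Arm:** The wrist force is near zero and the gripper is well above everything.
- **Loupe, tin and nippers:** They read the same as at the start within the networks' scatter of about 1 cm, and no move came near them.

**Not perfect or in disagreement:**
- **Pot slid:** It moved about 10 mm towards the robot on the table while the bail was swung, and I allowed for that.
- **Upward pull:** The pull on the bail peaked at 4.9 N partway through the swing, close to the pot's weight (about 0.45–0.6 kg by the wrist force). I lowered the grip straight away, and the next picture showed the pot standing. I did not check directly that it never lifted.
- **Well position:** The networks' early well position was about 1 cm off in y, so I used my own fit of the warmer, where both cameras agreed.

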